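# Lock the medicine box with the flat key

## Task

One of the two lidded medicine boxes is not locked yet: the steel tongue of its slotted lock lies across the lid instead of under the catch at the front. Take the flat-bladed key from its stand, put the blade in that lock's slot, turn it clockwise (seen from above) until the lock is fully home against its stop, then put the key back in its stand and let go.

Things in the scene. Friction and masses are not known exactly. Their poses are not given: they have to be found in the camera images.
- key: Loose upright key, about 0.12 kg. Origin: middle of the blade's lower edge; z up. Steel blade 44 mm along x, 7 mm thick (y), z 0 to 18 mm; round guard 68 mm across, z 18 to 23; flat grey handle 44 mm (x) by 20 mm (y), z 23 to 81: grasp it from above across its 20 mm, about 50 mm above the origin. Same after a half turn about z.
- slot (a point): Centre of the slot's mouth on the unlocked lock, on its axis; x along the slot to the tongue, z up. Lock: grey disc 56 mm across, top 93 mm above the table; slot 15 mm wide, 12 deep, ends open. Fixed box 180 x 140 mm, lid 75 mm high; catch (90 mm high) at its front edge, 52 mm from the axis. A twin box is already locked.
- lock (a joint): Lock angle, rad: 0 with slot and 50 mm steel tongue lying across the lid, parallel to its front edge; grows turning clockwise seen from above; 1.57 fully home at a hard stop, tongue under the catch. Starts between 0 and 0.35; light friction (0.06 N m), stays where left. The blade has 0.18 rad of play in the slot: turn the key that much further.
- stand: Fixed white block 110 mm (x) by 80 (y), 42 high; origin: centre of its underside, z up. Mid-top hole 61 mm (x) by 26 (y), 28 deep, in which the key hangs blade down, its guard resting on the top: key's x along the stand's x (either way round), key's origin 24 mm above the stand's underside; 8 mm to spare at each blade end, 9 mm at each side.

How it is judged:
By the outcome, as a careful person would: the job done as asked, in the order asked, and still so for the second after the job is handed in, with the robot touching nothing.
It also fails if it takes over 51 s, if anything falls off the work surface, if the arm or the gripper's body presses on something with over 40 N, if the wrist force passes 120 N, or if a joint passes its speed limit or range.

## Robot

A 7-joint arm with a two-finger parallel gripper is mounted at the origin on the work surface. World frame = base frame: x ahead of the robot, y to its left, z up, the work surface at z = 0. Lengths are in m, angles in rad, forces in N, time in s.
With the tool pointing down it reaches from about 0.425 to 0.925 m from the base axis. Payload 6.8 kg.
Tool frame: the origin (TCP) lies midway between the tips of the shut fingers; the grasp point (between the pads) lies 19 mm behind it (r.tcp_to_grasp is the distance from the TCP to the grasp point, in m); z points along the fingers, y is the direction in which the jaws open and shut (so a half turn about z gives the same grasp; the last joint's range is limited). The gripper opens to 88 mm and grips with 3 to 60 N. Pads are 20 mm wide; open, the fingers measure 115 mm over their backs; the gripper's body (75 mm by 178 mm) begins 61 mm behind the grasp point.
Start: joints at [-1.313, 0.477, 0.022, 1.555, -0.011, 1.109, -0.083], TCP at [0.241, 0.63, 0.223] pointing down, gripper open.
Joint ranges: [-2.96, 2.96], [-0.34, 2.1], [-1.41, 1.46], [0.24, 2.44], [-1.37, 4.51], [0.17, 1.92], [-2.96, 2.96]. Speed limits (rad/s): [2.39, 2.39, 3.14, 3.14, 3.14, 3.14, 3.14].

## Interface

Orientations are given as a 3x3 rotation matrix whose columns are the frame's x, y, z axes.
In Python, from station import r, vision, recognise, landmark_of gives the robot as it stands.
- The arm moves only by the tool jog_arm, never from a script. Its argument "moves" is a list of rows, each a list of 5 numbers: the shift along the tool's x, y, z in m, then the turn about the tool's z in degrees, then the closure, from -1 (fully open) to 1 (shut). In form: [[tx, ty, tz, roll, gripper], ...]. A call has 1 to 20 rows; each row shifts and turns the commanded pose from where the row before left it, along the tool's axes as they then stand; what a row does not reach is not made up. A row lasts 1/10 s, in which the tool goes at most 50 mm and 8.59 degrees, less where a joint would pass 70% of its speed; a pose out of reach is approached as far as the arm can. A call is refused whole if a number of a shift passes 0.05 or a number of a turn 8.59, either way. A call with a gripper value outside its range is refused whole. The fingers move at their own pace and stop on an object; the grip force is fixed at half the most. Time passes only in rows, so rows that do not move let the fingers close. It gives the time, the measured TCP pose, the force and the opening at its end, in the units of the state.
- r.sense(): the state, without advancing time (a new reading comes with each control period).
- vision.grab_frame(name): name is "side" or "top" or "wrist"; returns the picture (384x512x3 uint8, red, green, blue); there is no depth.
- vision.camera_model(name): a dict with "mtx" (3x3 intrinsics, pixels), "k1" (the pictures are not rectified: a ray, as slopes to the right and down, at radius r is drawn at 1 + k1 r^2 times it, then the intrinsics apply), "world_from_camera" (4x4, takes a point from camera to world coordinates). Camera axes: x right, y down, z forward; pixel columns grow to the right and rows downward; lengths in m; the calibration is good to about 2 mm. A picture is of the moment at which its call begins: read the wrist's pose just before it. camera_model takes no time and is no camera call; for the wrist camera it gives the pose at the moment of the call.
- r.job_done(): hands the job in, once; it reports no verdict.
Trained networks look in the newest picture that a camera, given by its name, has taken for a name from the list of things; names that differ only in an ending like _2 or _b are one class to them, and where a whole thing is asked for, a point or a joint stands for the part that bears it (a point fixed in the world has none). Each returns a list of dicts, best first, with "p" (0 to 1); they miss things now and then, are a little off and sometimes report something else, mostly with a low value. They report only what shows in the picture. A call takes as long as a camera call.
- recognise(camera, name): "position" ([column, row] in pixels, amid what is visible of it).
- landmark_of(camera, name): "position" ([column, row] in pixels: a listed point, or the origin of a listed thing).
The state is a dict: "t": time; "joint_pos": joint angles; "qd": joint speeds; "joint_efforts": joint torques, N m; "position": TCP position; "eef_rot": TCP orientation; "contact_force": force on the tool from outside, world axes, zero at the start; "ft_torque": the same for the moment, N m; "opening": finger opening in m.
Only numpy, scipy, OpenCV 4.12 (cv2) and the standard library are available. Lean on these libraries where they do the work, as an engineer would, in place of code of your own. Each camera call takes 0.05 s, during which the arm holds its last target.

## Working session

There is one attempt and no reset: what is moved stays moved. The work goes in short steps, Python scripts to look and compute and a tool call to move; the robot and the scene stay as the last step left them, time stands still between calls to the robot, and variables do not carry over. Pictures are saved under pics/ and viewed, and the job is handed in when it is done.

Besides the shell and the picture viewer there is one more tool, called after "Call:" in YAML: its name, and indented under it one key for each argument. jog_arm: Moves the arm, as the interface text tells. Its arguments: {"type":"object","properties":{"moves":{"type":"array"}},"required":["moves"]}

```bash
ls; mkdir -p pics; python3 - <<'E'
from station import r, vision, recognise, landmark_of
import cv2,numpy as np
np.set_printoptions(precision=4,suppress=True)
s=r.sense();print(s['t'],s['position'],s['eef_rot'],s['opening'],r.tcp_to_grasp)
for c in ['side','top']:
    im=vision.grab_frame(c);cv2.imwrite(f'pics/{c}0.png',im[:,:,::-1])
    print(c,vision.camera_model(c))
    for n in ['key','slot','stand','lock']:
        for f in (recognise,landmark_of):
            try: print(n,f.__name__,[(np.round(d['position'],1),round(d['p'],2)) for d in f(c,n)][:4])
            except Exception as e: print(n,f.__name__,e)
print(r.sense()['t'])
E
```

```text
pics
0.0 [0.2412 0.6298 0.2217] [[-0.9338  0.3577 -0.0005]
 [ 0.3577  0.9338 -0.0017]
 [-0.0001 -0.0018 -1.    ]] 0.08768712106754825 0.0187
side {'mtx': array([[451.3315,   0.    , 255.4322],
       [  0.    , 451.3315, 198.1638],
       [  0.    ,   0.    ,   1.    ]]), 'k1': -0.02966846246980174, 'world_from_camera': array([[ 0.9658, -0.1277,  0.2258,  0.3217],
       [-0.2587, -0.538 ,  0.8023, -0.8413],
       [ 0.019 , -0.8332, -0.5526,  0.572 ],
       [ 0.    ,  0.    ,  0.    ,  1.    ]])}
key call [(array([237.6, 280.9]), 0.7)]
key call [(array([231.7, 295.9]), 0.78)]
slot call [(array([259. , 200.7]), 0.7)]
slot call [(array([256.1, 194.3]), 0.76)]
stand call [(array([231.4, 307.6]), 0.84)]
stand call [(array([233.5, 308. ]), 0.6)]
lock call [(array([257.2, 201.6]), 0.62)]
lock call it knows: key, slot, stand
top {'mtx': array([[376.573 ,   0.    , 256.3687],
       [  0.    , 376.573 , 189.1668],
       [  0.    ,   0.    ,   1.    ]]), 'k1': -0.08446958933027252, 'world_from_camera': array([[ 0.1084, -0.9725,  0.2061,  0.3386],
       [-0.9941, -0.1056,  0.0248, -0.1027],
       [-0.0023, -0.2076, -0.9782,  0.8971],
       [ 0.    ,  0.    ,  0.    ,  1.    ]])}
key call [(array([361.3, 234.7]), 0.67)]
key call [(array([358.5, 235.7]), 0.74)]
slot call []
slot call [(array([282. , 182.3]), 0.9)]
stand call [(array([347.6, 250.1]), 0.84)]
stand call [(array([351.7, 239.3]), 0.59)]
lock call [(array([283.3, 187.5]), 0.84)]
lock call it knows: key, slot, stand
0.8
```

View pics/side0.png

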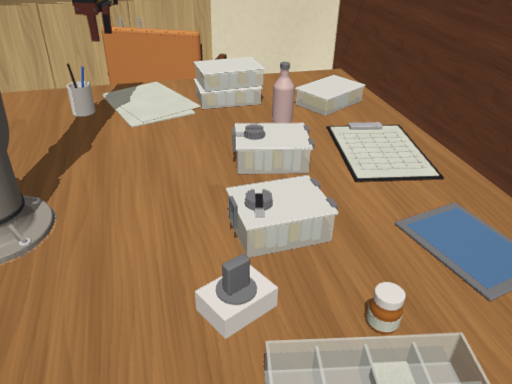

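View pics/top0.png

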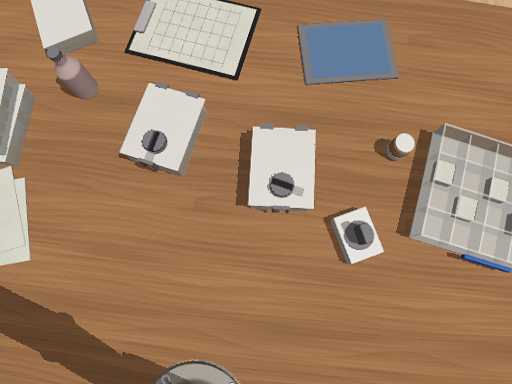

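The unlocked box is the near one, with its tongue pointing right in the top view at (298,190). The twin at (155,142) is locked, and the key is in the stand at (359,236).

```bash
cat > h.py <<'E'
from station import r, vision, recognise, landmark_of
import cv2,numpy as np
np.set_printoptions(precision=4,suppress=True)
def ray(m,px):
    K=m['mtx'];d=np.array([(px[0]-K[0,2])/K[0,0],(px[1]-K[1,2])/K[1,1]]);u=d.copy()
    for _ in range(20): u=d/(1+m['k1']*(u@u))
    T=m['world_from_camera'];return T[:3,3],T[:3,:3]@np.array([u[0],u[1],1])
def onz(m,px,z):
    o,v=ray(m,px);return o+v*(z-o[2])/v[2]
def tri(ms,pxs):
    A=np.zeros((3,3));b=np.zeros(3)
    for m,p in zip(ms,pxs):
        o,v=ray(m,p);v=v/np.linalg.norm(v);P=np.eye(3)-np.outer(v,v);A+=P;b+=P@o
    return np.linalg.solve(A,b)
def proj(m,p):
    T=np.linalg.inv(m['world_from_camera']);q=T[:3,:3]@np.asarray(p)+T[:3,3];u=q[:2]/q[2];u=u*(1+m['k1']*(u@u))
    return m['mtx'][:2,:2]@u+m['mtx'][:2,2]
E
python3 - <<'E'
from h import *
S=vision.camera_model('side');T=vision.camera_model('top')
print('key',tri([S,T],[(231.7,295.9),(358.5,235.7)]),onz(S,(231.7,295.9),.024),onz(T,(358.5,235.7),.024))
print('slot',tri([S,T],[(256.1,194.3),(282,182.3)]),onz(S,(256.1,194.3),.093),onz(T,(282,182.3),.093))
print('stand',onz(S,(233.5,308),0),onz(T,(351.7,239.3),0))
t=cv2.imread('pics/top0.png');s=cv2.imread('pics/side0.png')
a=cv2.resize(t[120:275,240:395],(600,600),interpolation=cv2.INTER_CUBIC)
cv2.imwrite('pics/topz.png',a)
cv2.imwrite('pics/sidez.png',cv2.resize(s[170:335,185:350],(600,600),interpolation=cv2.INTER_CUBIC))
E
```

```text
key [ 0.4337 -0.3264  0.0314] [ 0.4315 -0.3195  0.024 ] [ 0.4383 -0.3287  0.024 ]
slot [ 0.525  -0.1359  0.0955] [ 0.5221 -0.1331  0.093 ] [ 0.5294 -0.1365  0.093 ]
stand [ 0.4332 -0.3245  0.    ] [ 0.4308 -0.3191  0.    ]
```

View pics/topz.png

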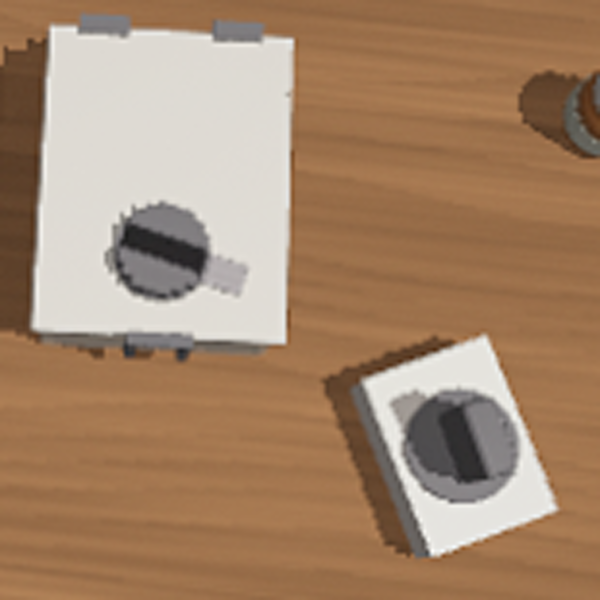

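View pics/sidez.png

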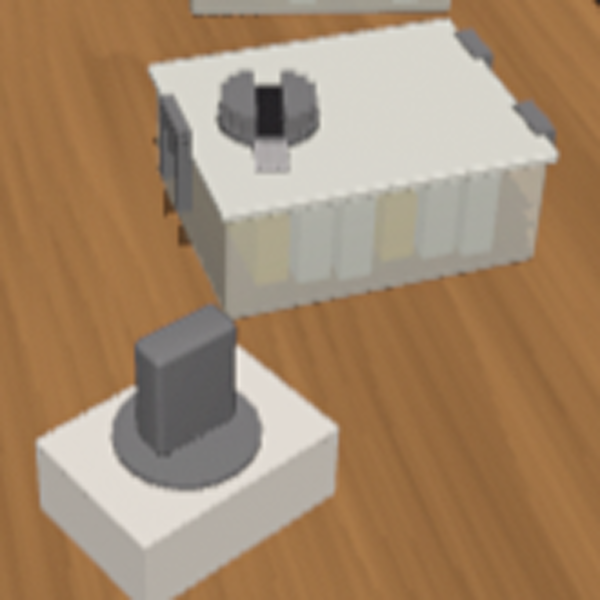

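```bash
python3 - <<'E'
from h import *
S=vision.camera_model('side');T=vision.camera_model('top')
zt=lambda x,y:(240+(x+.5)*155/600-.5,120+(y+.5)*155/600-.5)
zs=lambda x,y:(185+(x+.5)*165/600-.5,170+(y+.5)*165/600-.5)
st=[onz(T,zt(*p),.042) for p in [(362,383),(487,336),(557,510),(430,556)]]
ss=[onz(S,zs(*p),.042) for p in [(39,442),(148,545),(338,430),(237,345)]]
for q in (st,ss):
    q=np.array(q);print(q[:,:2],'c',q.mean(0),[np.linalg.norm(q[i]-q[i-1]) for i in range(4)])
print('guard top',onz(T,zt(461,445),.047),'side',onz(S,zs(187,435),.047))
print('disc top',onz(T,zt(160,251),.093),'side',onz(S,zs(268,103),.093))
a,b=onz(T,zt(122,236),.085),onz(T,zt(205,257),.085);print('slot',a,b,np.degrees(np.arctan2(*(b-a)[1::-1])))
b=onz(T,zt(229,276),.084);print('tongue',b)
q=[onz(T,zt(*p),.075) for p in [(50,26),(293,39),(286,345),(32,331)]]
q=np.array(q);print(q,[np.linalg.norm(q[i]-q[i-1]) for i in range(4)])
d=q[2]-q[3];print('front dir',np.degrees(np.arctan2(d[1],d[0])))
d=q[1]-q[0];print('back dir',np.degrees(np.arctan2(d[1],d[0])))
q=np.array([onz(S,zs(*p),.075) for p in [(228,214),(556,156),(450,22),(152,66)]]);print(q)
d=q[0]-q[3];print('front dir',np.degrees(np.arctan2(d[1],d[0])))
d=q[1]-q[2];print('back dir',np.degrees(np.arctan2(d[1],d[0])))
E
```

```text
[[ 0.4693 -0.2634]
 [ 0.5055 -0.3364]
 [ 0.4066 -0.3833]
 [ 0.3726 -0.3101]] c [ 0.4385 -0.3233  0.042 ] [np.float64(0.10744002208677372), np.float64(0.0814464031857309), np.float64(0.10947091641345973), np.float64(0.08072408766469903)]
[[ 0.3731 -0.3125]
 [ 0.408  -0.3821]
 [ 0.5047 -0.3372]
 [ 0.4746 -0.2714]] c [ 0.4401 -0.3258  0.042 ] [np.float64(0.10949046049146177), np.float64(0.07784178080347129), np.float64(0.10658244500508571), np.float64(0.07240279705764036)]
guard top [ 0.4382 -0.3231  0.047 ] side [ 0.4369 -0.3288  0.047 ]
disc top [ 0.5243 -0.1347  0.093 ] side [ 0.523  -0.1466  0.093 ]
slot [ 0.5326 -0.1126  0.085 ] [ 0.5254 -0.1609  0.085 ] -98.38485737376627
tongue [ 0.5161 -0.1756  0.084 ]
[[ 0.659  -0.0569  0.075 ]
 [ 0.6667 -0.2025  0.075 ]
 [ 0.4815 -0.2123  0.075 ]
 [ 0.4739 -0.0672  0.075 ]] [np.float64(0.18534022128408276), np.float64(0.14576938608957352), np.float64(0.1854934857221773), np.float64(0.14535024878867633)]
front dir -87.02139452066788
back dir -86.96078937738561
[[ 0.4848 -0.2123  0.075 ]
 [ 0.6648 -0.2042  0.075 ]
 [ 0.6591 -0.0613  0.075 ]
 [ 0.4766 -0.0687  0.075 ]]
front dir -86.7268445721573
back dir -87.69066222439626
```

Call:
jog_arm:
  moves:
    - [-0.033,-0.03,0,0,-1]
    - [-0.033,-0.03,0,0,-1]
    - [-0.033,-0.03,0,0,-1]
    - [-0.033,-0.03,0,0,-1]
    - [-0.033,-0.03,0,0,-1]
    - [-0.033,-0.03,0,0,-1]
    - [-0.033,-0.03,0,0,-1]
    - [-0.033,-0.03,0,0,-1]
    - [-0.033,-0.03,0,0,-1]
    - [-0.033,-0.03,0,0,-1]
    - [-0.033,-0.03,0,0,-1]
    - [-0.033,-0.03,0,0,-1]
    - [0,0,0,0,-1]

```text
t: 2.1
position: [0.485, 0.1461, 0.2231]
eef_rot: [[-0.93, 0.367, 0.002], [0.367, 0.93, -0.002], [-0.002, -0.001, -1.0]]
contact_force: [0.1, -0.6, -0.1]
opening: 0.0882
```

Call:
jog_arm:
  moves:
    - [-0.011,-0.038,0,0,-1]
    - [-0.011,-0.038,0,0,-1]
    - [-0.011,-0.038,0,0,-1]
    - [-0.011,-0.038,0,0,-1]
    - [-0.011,-0.038,0,0,-1]
    - [-0.011,-0.038,0,0,-1]
    - [-0.011,-0.038,0,0,-1]
    - [-0.011,-0.038,0,0,-1]
    - [-0.011,-0.038,0,0,-1]
    - [-0.011,-0.038,0,0,-1]
    - [-0.011,-0.038,0,0,-1]
    - [-0.011,-0.038,0,0,-1]
    - [0,0,0,0,-1]

```text
t: 3.4
position: [0.4412, -0.3256, 0.2231]
eef_rot: [[-0.931, 0.364, 0.0], [0.364, 0.931, -0.003], [-0.001, -0.003, -1.0]]
contact_force: [-0.1, 0.6, -0.2]
opening: 0.0876
```

Call:
jog_arm:
  moves:
    - [0,0,0,8.3,-1]
    - [0,0,0,8.3,-1]
    - [0,0,0,8.3,-1]
    - [0,0,0,8.3,-1]
    - [0,0,0,8.3,-1]
    - [0,0,0,8.3,-1]
    - [0,0,0,8.3,-1]
    - [0,0,0,8.3,-1]
    - [0,0,0,8.3,-1]
    - [0,0,0,8.3,-1]
    - [0,0,0,8.3,-1]
    - [0,0,0,8.3,-1]
    - [0,0,0,8.3,-1]
    - [0,0,0,8.3,-1]
    - [0,0,0,8.3,-1]
    - [0,0,0,8.3,-1]
    - [0,0,0,0,-1]

```text
t: 5.1
position: [0.4433, -0.319, 0.2222]
eef_rot: [[0.897, 0.442, -0.001], [0.442, -0.897, 0.001], [-0.0, -0.001, -1.0]]
contact_force: [-0.1, 0.1, -0.2]
opening: 0.088
```

```bash
python3 - <<'E'
from h import *
s=r.sense();print(s['t'],s['position'],s['eef_rot'],s['joint_pos'])
im=vision.grab_frame('wrist');cv2.imwrite('pics/w1.png',im[:,:,::-1])
print(vision.camera_model('wrist'))
print(landmark_of('wrist','key'),recognise('wrist','key'),landmark_of('wrist','stand'))
E
```

```text
5.1 [ 0.4433 -0.319   0.2222] [[ 0.8968  0.4425 -0.0008]
 [ 0.4425 -0.8968  0.0005]
 [-0.0005 -0.0009 -1.    ]] [-0.3312  0.461   1.1274  1.9133 -0.4755  1.0704 -0.1178]
{'mtx': array([[286.2437,   0.    , 258.3807],
       [  0.    , 286.2437, 191.6904],
       [  0.    ,   0.    ,   1.    ]]), 'k1': -0.031640399148133644, 'world_from_camera': array([[ 0.4446, -0.866 , -0.229 ,  0.506 ],
       [-0.8957, -0.4301, -0.1128, -0.2885],
       [-0.0008,  0.2553, -0.9669,  0.3858],
       [ 0.    ,  0.    ,  0.    ,  1.    ]])}
[{'position': [262.4, 179.5], 'p': 0.86}] [{'position': [260.1, 183.8], 'p': 0.97}] []
```

View pics/w1.png

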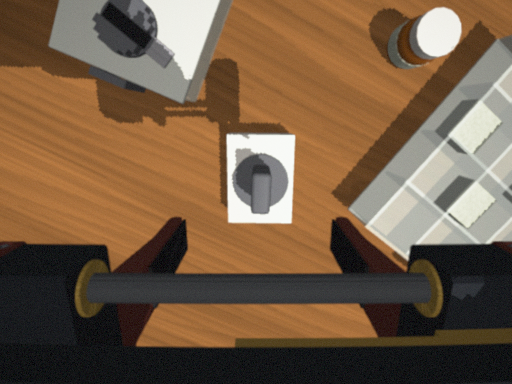

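The wrist view shows the stand at (261,178), aligned with the image, and the key handle near (261,190). I'll zoom in to measure.

```bash
python3 - <<'E'
from h import *
t=cv2.imread('pics/w1.png')
cv2.imwrite('pics/w1z.png',cv2.resize(t[125:235,205:315],(600,600),interpolation=cv2.INTER_CUBIC))
cv2.imwrite('pics/w1y.png',cv2.resize(t[0:110,40:200],(800,550),interpolation=cv2.INTER_CUBIC))
E
```

```text
(no output)
```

View pics/w1z.png

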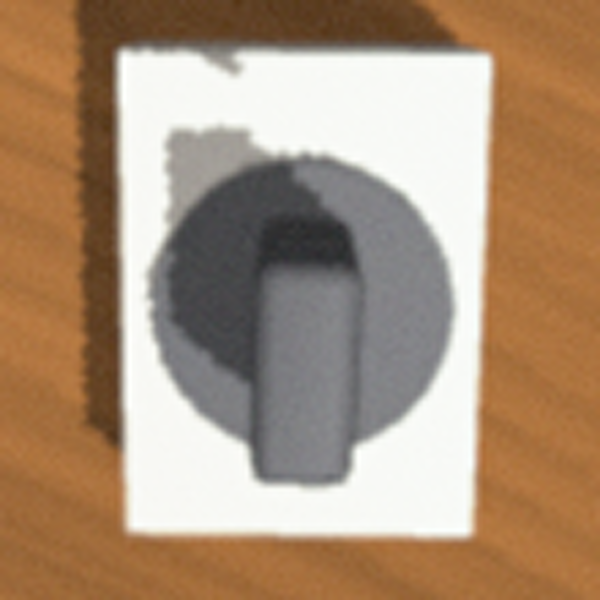

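View pics/w1y.png

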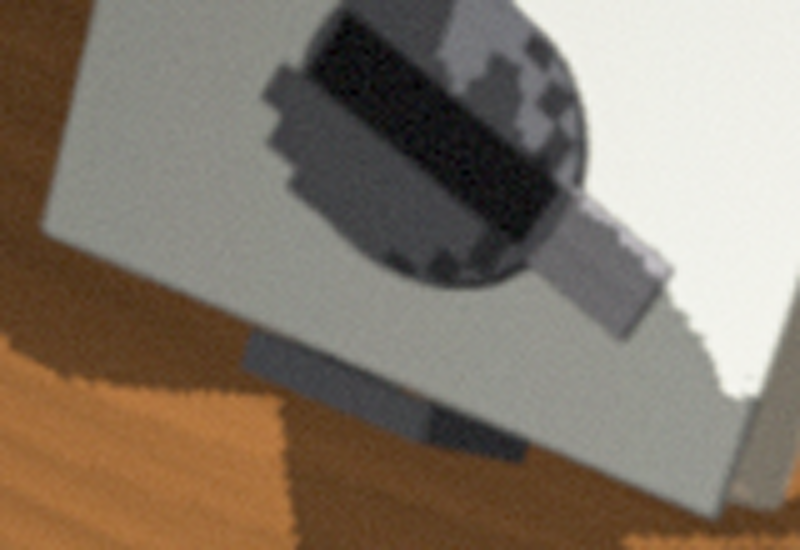

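```bash
python3 - <<'E'
from h import *
W=vision.camera_model('wrist')
z=lambda x,y:(205+(x+.5)*110/600-.5,125+(y+.5)*110/600-.5)
y=lambda x,y:(40+(x+.5)*.2-.5,(y+.5)*.2-.5)
a=lambda d:np.degrees(np.arctan2(d[1],d[0]))
q=np.array([onz(W,z(*p),.042) for p in [(118,50),(493,52),(472,536),(126,534)]])
print(q[:,:2],q.mean(0),[np.linalg.norm(q[i]-q[i-1]) for i in range(4)],a(q[0]-q[3]),a(q[1]-q[2]))
h=np.array([onz(W,z(*p),.105) for p in [(258,268),(357,268),(352,482),(254,482)]])
print(h[:,:2],h.mean(0),[np.linalg.norm(h[i]-h[i-1]) for i in range(4)],a(h[0]-h[3]),a(h[1]-h[2]))
print('guard',onz(W,z(304,303),.047))
s=np.array([onz(W,y(*p),.093) for p in [(350,12),(310,70),(512,240),(562,187)]]);print('slot corners',s,a(s[2]-s[1]),a(s[3]-s[0]))
f=[onz(W,y(*p),.075) for p in [(42,232),(715,518)]];print('front',f,a(f[1]-f[0]))
s=r.sense();print(s['t'])
R=s['eef_rot'];p=s['position']
d=h.mean(0)-p;d[2]=.055-p[2];print('tool shift',R.T@d)
E
```

```text
[[ 0.4709 -0.2638]
 [ 0.5066 -0.3368]
 [ 0.406  -0.3852]
 [ 0.3703 -0.3122]] [ 0.4385 -0.3245  0.042 ] [np.float64(0.11161850359658518), np.float64(0.08130176942224904), np.float64(0.11168822500901923), np.float64(0.08123966539506083)] 25.687802714987004 25.65615382163539
[[ 0.453  -0.3079]
 [ 0.461  -0.3241]
 [ 0.4237 -0.342 ]
 [ 0.4155 -0.3253]] [ 0.4383 -0.3249  0.105 ] [np.float64(0.041362182167651085), np.float64(0.018137537682400205), np.float64(0.04135307686223306), np.float64(0.018615646324960454)] 24.959893594616464 25.622136473075738
guard [ 0.4395 -0.3244  0.047 ]
slot corners [[ 0.5374 -0.1205  0.093 ]
 [ 0.525  -0.117   0.093 ]
 [ 0.5139 -0.162   0.093 ]
 [ 0.5266 -0.1672  0.093 ]] -103.86857260971783 -102.97725642257659
front [array([ 0.4744, -0.0661,  0.075 ]), array([ 0.4827, -0.2121,  0.075 ])] -86.76213936550624
5.3
tool shift [-0.0063  0.0024  0.1676]
```

Call:
jog_arm:
  moves:
    - [-0.006,0.002,0.02,0.8,-1]
    - [0,0,0.03,0,-1]
    - [0,0,0.03,0,-1]
    - [0,0,0.03,0,-1]
    - [0,0,0.03,0,-1]
    - [0,0,0.02,0,-1]
    - [0,0,0.008,0,-1]
    - [0,0,0,0,-1]

```text
t: 6.1
position: [0.4378, -0.3247, 0.0542]
eef_rot: [[0.903, 0.43, -0.001], [0.43, -0.903, 0.001], [-0.0, -0.001, -1.0]]
contact_force: [-0.3, -0.5, 1.0]
opening: 0.0881
```

Call:
jog_arm:
  moves:
    - [0,0,0,0,1]
    - [0,0,0,0,1]
    - [0,0,0,0,1]
    - [0,0,0,0,1]
    - [0,0,0,0,1]
    - [0,0,0,0,1]
    - [0,0,0,0,1]
    - [0,0,0,0,1]

```text
t: 6.9
position: [0.4381, -0.325, 0.0546]
eef_rot: [[0.903, 0.43, -0.0], [0.43, -0.903, 0.0], [-0.0, -0.0, -1.0]]
contact_force: [0.3, -0.3, 0.2]
opening: 0.0274
```

Call:
jog_arm:
  moves:
    - [0,0,0,0,1]
    - [0,0,0,0,1]
    - [0,0,0,0,1]
    - [0,0,0,0,1]

```text
t: 7.3
position: [0.4381, -0.3249, 0.0546]
eef_rot: [[0.903, 0.43, -0.0], [0.43, -0.903, 0.0], [-0.0, -0.0, -1.0]]
contact_force: [-0.8, -0.5, 0.8]
opening: 0.0198
```

Call:
jog_arm:
  moves:
    - [0,0,-0.01,0,1]
    - [0,0,-0.02,0,1]
    - [0,0,-0.03,0,1]
    - [0,0,-0.03,0,1]
    - [0,0,-0.03,0,1]
    - [0.021,-0.015,0,0,1]
    - [0.021,-0.015,0,0,1]
    - [0.021,-0.015,0,0,1]
    - [0.021,-0.015,0,0,1]
    - [0.021,-0.015,0,0,1]
    - [0.021,-0.015,0,0,1]
    - [0,0,0,0,1]

```text
t: 8.5
position: [0.5153, -0.1858, 0.1746]
eef_rot: [[0.9, 0.435, 0.0], [0.435, -0.9, 0.001], [0.001, -0.001, -1.0]]
contact_force: [-0.5, 0.2, -2.0]
opening: 0.02
```

Call:
jog_arm:
  moves:
    - [0,0,0,-6.4,1]
    - [0,0,0,-6.4,1]
    - [0,0,0,-6.4,1]
    - [0,0,0,-6.4,1]
    - [0,0,0,-6.4,1]
    - [0,0,0,-6.4,1]
    - [0,0,0,-6.4,1]
    - [0,0,0,-6.4,1]
    - [0,0,0,0,1]
    - [0,0,0,0,1]

```text
t: 9.5
position: [0.5129, -0.1902, 0.175]
eef_rot: [[0.235, 0.972, 0.0], [0.972, -0.235, 0.0], [0.0, 0.0, -1.0]]
contact_force: [0.7, 0.3, -1.6]
opening: 0.0203
```

```bash
python3 - <<'E'
from h import *
s=r.sense();print(s['t'],s['position'],s['eef_rot'],s['joint_pos'],s['opening'])
im=vision.grab_frame('wrist');cv2.imwrite('pics/w2.png',im[:,:,::-1])
print(landmark_of('wrist','key'),landmark_of('wrist','slot'))
E
```

```text
9.5 [ 0.5129 -0.1902  0.175 ] [[ 0.235   0.972   0.0002]
 [ 0.972  -0.235   0.0001]
 [ 0.0001  0.0002 -1.    ]] [-0.4123  0.4236  0.846   1.9527 -0.3923  0.9363  0.3908] 0.02029243363198152
[{'position': [258.2, 219.0], 'p': 0.82}] [{'position': [258.3, 133.2], 'p': 0.56}]
```

View pics/w2.png

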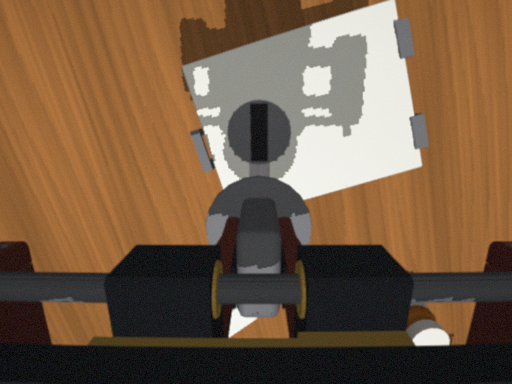

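The slot is aligned with the image vertical, with the disc centre at about (259,132). The key's guard centre is at about (259,225), so slot and key share a column.

```bash
python3 - <<'E'
from h import *
W=vision.camera_model('wrist');s=r.sense();R=s['eef_rot'];p=s['position']
t=cv2.imread('pics/w2.png')
cv2.imwrite('pics/w2z.png',cv2.resize(t[85:245,190:330],(700,800)[:2] if 0 else (525,600),interpolation=cv2.INTER_CUBIC))
for px in [(259,132),(258.3,133.2)]:
    q=onz(W,px,.093);print(q,'tool',R.T@(q-p))
zk=p[2]-.0306
for q in ([p[0],p[1],zk+.023],[p[0],p[1],zk+.018]):
    q=np.array(q);print('guard pred',proj(W,q), proj(W,q+.034*R[:,0]),proj(W,q+.034*R[:,1]),proj(W,q-.034*R[:,1]))
for dx in (-.028,0,.028):
    print(proj(W,np.array([.5255,-.1395,.093])+dx*R[:,0]))
E
```

```text
[ 0.5273 -0.1348  0.093 ] tool [0.0568 0.0011 0.0817]
[ 0.5265 -0.1357  0.093 ] tool [0.0558 0.0005 0.0817]
guard pred [257.6739 228.5168] [257.548  176.4429] [310.7211 228.3964] [204.6388 228.5568]
guard pred [257.6923 225.6323] [257.5708 174.8195] [309.3822 225.5187] [206.0137 225.6757]
[258.2252 170.6366]
[258.1671 137.9951]
[258.1057 103.5146]
```

View pics/w2z.png

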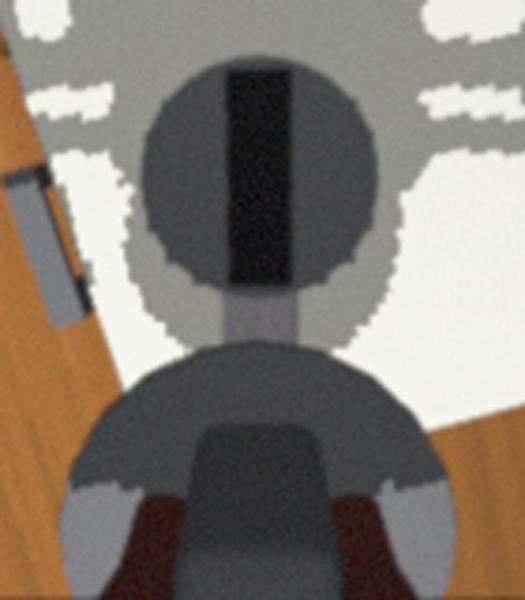

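Call:
jog_arm:
  moves:
    - [0.02,0,0,0,1]
    - [0.02,0,0,0,1]
    - [0.0165,0,0,0,1]
    - [0,0,0.02,0,1]
    - [0,0,0.02,0,1]
    - [0,0,0.006,0,1]
    - [0,0,0,0,1]
    - [0,0,0,0,1]

```text
t: 10.45
position: [0.5266, -0.135, 0.1293]
eef_rot: [[0.232, 0.973, 0.001], [0.973, -0.232, -0.0], [-0.0, 0.001, -1.0]]
contact_force: [0.0, -0.7, -0.3]
opening: 0.0201
```

```bash
python3 - <<'E'
from h import *
s=r.sense();print(s['t'],s['position'],s['eef_rot'],s['joint_pos'],s['contact_force'])
for c,b in (('side',(150,250,190,330)),('top',(140,240,230,370)),('wrist',(84,284,158,358))):
    im=vision.grab_frame(c)[:,:,::-1];im=im[b[0]:b[1],b[2]:b[3]]
    k=min(700/im.shape[1],560/im.shape[0]);cv2.imwrite(f'pics/{c}3.png',cv2.resize(im,None,fx=k,fy=k,interpolation=cv2.INTER_CUBIC))
E
```

```text
10.45 [ 0.5266 -0.135   0.1293] [[ 0.2319  0.9727  0.0006]
 [ 0.9727 -0.2319 -0.0004]
 [-0.0003  0.0007 -1.    ]] [-0.4706  0.4805  0.7918  1.997  -0.4545  0.8462  0.3402] [ 0.0435 -0.6798 -0.2626]
```

View pics/side3.png

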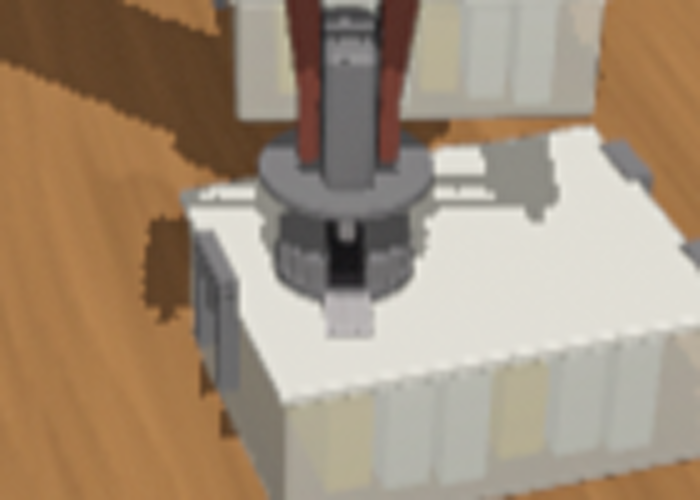

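View pics/wrist3.png

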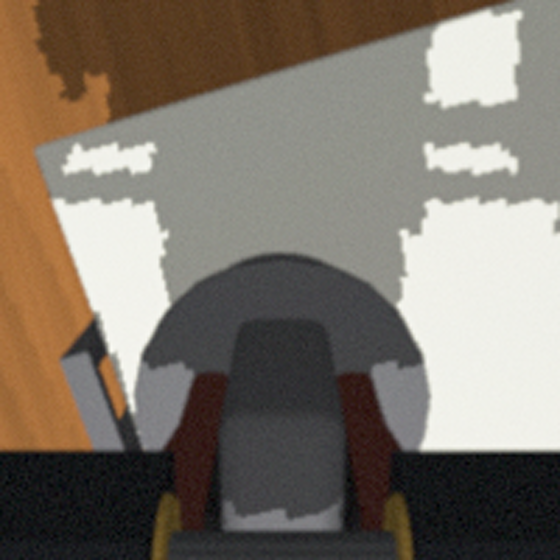

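In the side view the blade end at (348,235) sits centred over the slot at (347,255), so I'm going down.

Call:
jog_arm:
  moves:
    - [0,0,0.005,0,1]
    - [0,0,0.005,0,1]
    - [0,0,0.005,0,1]
    - [0,0,0,0,1]
    - [0,0,0,0,1]

```text
t: 11.1
position: [0.5261, -0.1346, 0.1134]
eef_rot: [[0.231, 0.973, -0.001], [0.973, -0.231, -0.0], [-0.0, -0.001, -1.0]]
contact_force: [-1.0, 0.2, -0.4]
opening: 0.0203
```

```bash
python3 - <<'E'
from h import *
s=r.sense();print(s['t'],s['position'],s['joint_pos'],s['contact_force'],s['ft_torque'])
for c,b in (('side',(150,250,190,330)),):
    im=vision.grab_frame(c)[:,:,::-1];im=im[b[0]:b[1],b[2]:b[3]]
    k=min(700/im.shape[1],560/im.shape[0]);cv2.imwrite(f'pics/{c}4.png',cv2.resize(im,None,fx=k,fy=k,interpolation=cv2.INTER_CUBIC))
E
```

```text
11.1 [ 0.5261 -0.1346  0.1134] [-0.4529  0.5027  0.7705  2.0081 -0.4777  0.8177  0.359 ] [-0.9668  0.223  -0.4404] [-0.0592  0.045   0.0254]
```

View pics/side4.png

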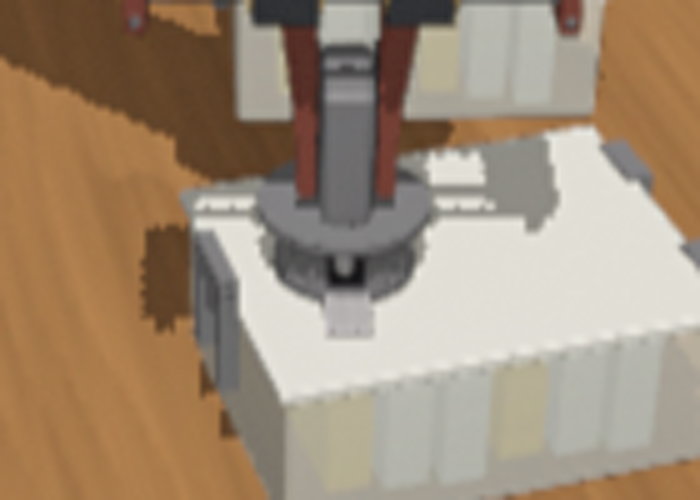

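Call:
jog_arm:
  moves:
    - [0,0,0,4,1]
    - [0,0,0,6,1]
    - [0,0,0,6,1]
    - [0,0,0,6,1]
    - [0,0,0,6,1]
    - [0,0,0,6,1]
    - [0,0,0,6,1]
    - [0,0,0,0,1]
    - [0,0,0,0,1]

```text
t: 12.05
position: [0.527, -0.1348, 0.1139]
eef_rot: [[0.801, 0.599, 0.001], [0.599, -0.801, -0.001], [0.001, 0.001, -1.0]]
contact_force: [2.2, -0.7, -1.5]
opening: 0.02
```

```bash
python3 - <<'E'
from h import *
s=r.sense();print(s['t'],s['position'],s['joint_pos'],s['contact_force'],s['ft_torque'])
E
```

```text
12.05 [ 0.527  -0.1348  0.1139] [-0.5699  0.5811  0.955   2.013  -0.6264  0.8694 -0.1936] [ 2.1795 -0.7269 -1.4828] [-0.2894 -0.4566  0.0578]
```

Call:
jog_arm:
  moves:
    - [0,0,0,6,1]
    - [0,0,0,6,1]
    - [0,0,0,6,1]
    - [0,0,0,6,1]
    - [0,0,0,5,1]
    - [0,0,0,0,1]
    - [0,0,0,0,1]

```text
t: 12.75
position: [0.5269, -0.1353, 0.114]
eef_rot: [[0.991, 0.136, 0.001], [0.136, -0.991, -0.001], [0.001, 0.001, -1.0]]
contact_force: [3.3, -2.8, -1.3]
opening: 0.0198
```

```bash
python3 - <<'E'
from h import *
s=r.sense();print(s['t'],s['position'],s['joint_pos'],s['contact_force'],s['ft_torque'])
for c,b in (('side',(150,250,190,330)),):
    im=vision.grab_frame(c)[:,:,::-1];im=im[b[0]:b[1],b[2]:b[3]]
    k=min(700/im.shape[1],560/im.shape[0]);cv2.imwrite(f'pics/{c}5.png',cv2.resize(im,None,fx=k,fy=k,interpolation=cv2.INTER_CUBIC))
E
```

```text
12.75 [ 0.5269 -0.1353  0.114 ] [-0.6377  0.6568  1.0822  2.0163 -0.7396  0.9257 -0.5914] [ 3.2619 -2.7731 -1.2916] [-0.7936 -0.634   0.0638]
```

View pics/side5.png

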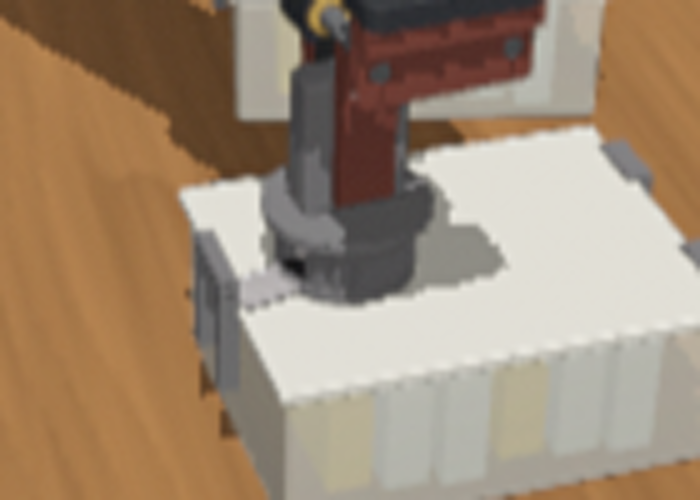

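Call:
jog_arm:
  moves:
    - [0,0,0,4,1]
    - [0,0,0,4,1]
    - [0,0,0,4,1]
    - [0,0,0,2,1]
    - [0,0,0,0,1]

```text
t: 13.3
position: [0.5264, -0.1353, 0.1138]
eef_rot: [[0.994, -0.11, 0.0], [-0.11, -0.994, -0.001], [0.001, 0.001, -1.0]]
contact_force: [2.0, -4.8, -0.9]
opening: 0.0198
```

```bash
cat > st.py <<'E'
from h import *
s=r.sense();R=s['eef_rot'];print(s['t'],s['position'],'yaw',np.degrees(np.arctan2(R[1,0],R[0,0])),s['joint_pos'],s['contact_force'],s['ft_torque'])
E
python3 st.py
```

```text
13.3 [ 0.5264 -0.1353  0.1138] yaw -6.319589090729065 [-0.6648  0.6988  1.1406  2.018  -0.794   0.9596 -0.7871] [ 2.014  -4.8085 -0.8835] [-1.1317 -0.3996  0.1007]
```

Call:
jog_arm:
  moves:
    - [0,0,0,2,1]
    - [0,0,0,2,1]
    - [0,0,0,0,1]
    - [0,0,0,0,1]

```text
t: 13.7
position: [0.5263, -0.1358, 0.1139]
eef_rot: [[0.984, -0.177, 0.0], [-0.177, -0.984, -0.002], [0.001, 0.002, -1.0]]
contact_force: [2.2, -6.8, -1.3]
opening: 0.0196
```

```bash
python3 st.py
```

```text
13.7 [ 0.5263 -0.1358  0.1139] yaw -10.206256187328062 [-0.6715  0.711   1.1565  2.0182 -0.8078  0.9687 -0.8416] [ 2.1992 -6.8178 -1.3072] [-1.7113 -0.3569  0.6813]
```

Call:
jog_arm:
  moves:
    - [0,0,0,2,1]
    - [0,0,0,1,1]
    - [0,0,0,0,1]
    - [0,0,0,0,1]

```text
t: 14.1
position: [0.5262, -0.1358, 0.1139]
eef_rot: [[0.974, -0.228, -0.0], [-0.228, -0.974, -0.002], [0.0, 0.002, -1.0]]
contact_force: [0.9, -6.2, -0.5]
opening: 0.0206
```

```bash
python3 st.py; python3 - <<'E'
from h import *
for c,b in (('side',(150,250,190,330)),('top',(140,240,230,370))):
    im=vision.grab_frame(c)[:,:,::-1];im=im[b[0]:b[1],b[2]:b[3]]
    k=min(700/im.shape[1],560/im.shape[0]);cv2.imwrite(f'pics/{c}6.png',cv2.resize(im,None,fx=k,fy=k,interpolation=cv2.INTER_CUBIC))
E
```

```text
14.1 [ 0.5262 -0.1358  0.1139] yaw -13.177759235235717 [-0.6764  0.7202  1.1682  2.0184 -0.8187  0.9768 -0.8832] [ 0.9162 -6.1654 -0.4998] [-1.7083 -0.2405  0.9367]
```

View pics/side6.png

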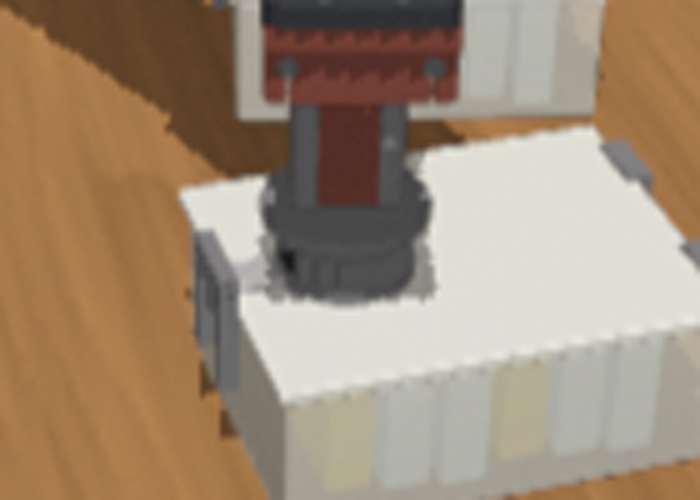

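The moment rose to 0.94 N m, so the lock is at its stop. I'll back off within the play and lift.

Call:
jog_arm:
  moves:
    - [0,0,0,-5,1]
    - [0,0,0,-5,1]
    - [0,0,0,0,1]
    - [0,0,-0.005,0,1]
    - [0,0,-0.01,0,1]
    - [0,0,-0.02,0,1]
    - [0,0,-0.02,0,1]
    - [0,0,-0.02,0,1]
    - [0,0,0,0,1]

```text
t: 15.1
position: [0.5275, -0.1344, 0.191]
eef_rot: [[0.998, -0.059, 0.003], [-0.059, -0.998, 0.001], [0.003, -0.001, -1.0]]
contact_force: [0.8, -0.0, -1.3]
opening: 0.02
```

```bash
python3 st.py; python3 - <<'E'
from h import *
for c,b in (('side',(110,250,190,330)),('top',(140,240,230,370)),('wrist',(0,384,0,512))):
    im=vision.grab_frame(c)[:,:,::-1];im=im[b[0]:b[1],b[2]:b[3]]
    k=min(700/im.shape[1],560/im.shape[0]);cv2.imwrite(f'pics/{c}7.png',cv2.resize(im,None,fx=k,fy=k,interpolation=cv2.INTER_CUBIC))
E
```

```text
15.1 [ 0.5275 -0.1344  0.191 ] yaw -3.372699804752869 [-0.75    0.61    1.2611  1.9551 -0.6692  1.0808 -0.8263] [ 0.7676 -0.0127 -1.3374] [-0.08    0.1362 -0.0497]
```

View pics/side7.png

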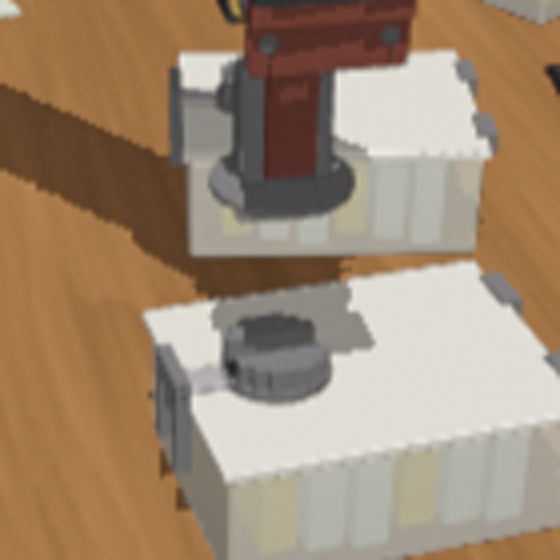

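View pics/wrist7.png

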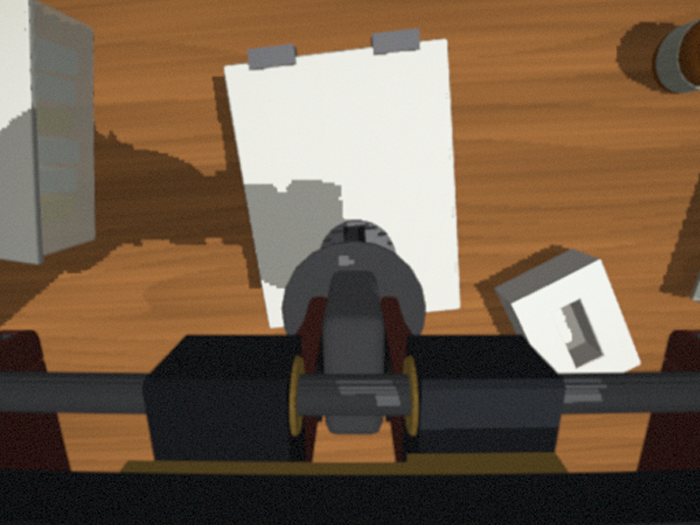

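Call:
jog_arm:
  moves:
    - [-0.013,0.0325,0,0,1]
    - [-0.013,0.0325,0,0,1]
    - [-0.013,0.0325,0,0,1]
    - [-0.013,0.0325,0,0,1]
    - [-0.013,0.0325,0,0,1]
    - [-0.013,0.0325,0,0,1]
    - [0,0,0,-5.8,1]
    - [0,0,0,-5.8,1]
    - [0,0,0,-5.8,1]
    - [0,0,0,-5.8,1]
    - [0,0,0,-5.8,1]
    - [0,0,0,0,1]
    - [0,0,0,0,1]

```text
t: 16.55
position: [0.4366, -0.3242, 0.188]
eef_rot: [[0.903, 0.43, -0.001], [0.43, -0.903, 0.001], [-0.0, -0.001, -1.0]]
contact_force: [-0.6, -0.9, -0.6]
opening: 0.0198
```

```bash
python3 st.py; python3 - <<'E'
from h import *
s=r.sense();d=np.array([.4384,-.3248,.1])-s['position'];print('to go',s['eef_rot'].T@d)
for c,b in (('side',(210,350,170,310)),('top',(120,275,240,395)),('wrist',(0,384,0,512))):
    im=vision.grab_frame(c)[:,:,::-1];im=im[b[0]:b[1],b[2]:b[3]]
    k=min(700/im.shape[1],560/im.shape[0]);cv2.imwrite(f'pics/{c}8.png',cv2.resize(im,None,fx=k,fy=k,interpolation=cv2.INTER_CUBIC))
E
```

```text
16.55 [ 0.4366 -0.3242  0.188 ] yaw 25.477261441618325 [-0.2701  0.4875  1.065   1.9524 -0.5081  1.0022 -0.0935] [-0.5655 -0.864  -0.6034] [0.0088 0.1022 0.001 ]
to go [0.0014 0.0014 0.088 ]
```

View pics/side8.png

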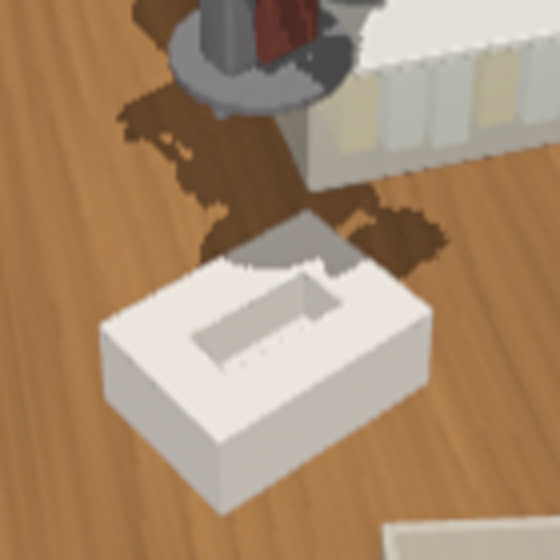

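View pics/wrist8.png

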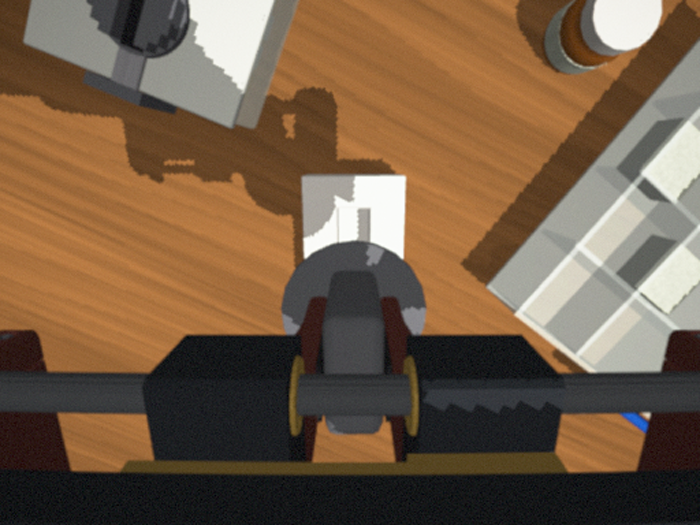

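View pics/top8.png

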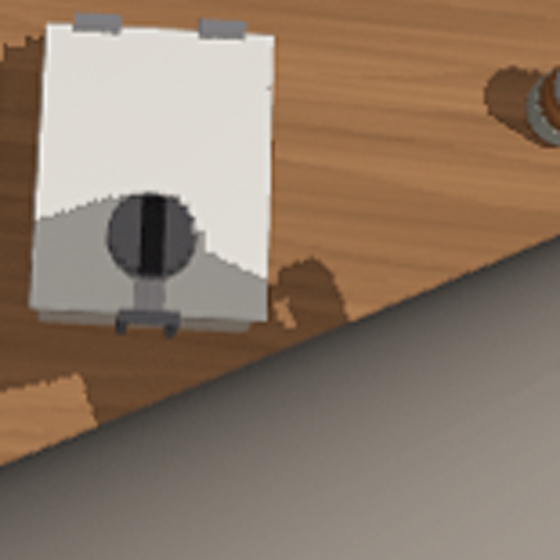

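The top view shows the slot at (152,235) in the crop now pointing straight at the catch. I'll lower towards the stand and check before entering.

Call:
jog_arm:
  moves:
    - [0.0015,0.0015,0.02,0,1]
    - [0,0,0.03,0,1]
    - [0,0,0.03,0,1]
    - [0,0,0.02,0,1]
    - [0,0,0.005,0,1]
    - [0,0,0,0,1]

```text
t: 17.3
position: [0.4387, -0.3254, 0.0833]
eef_rot: [[0.902, 0.432, -0.001], [0.432, -0.902, 0.0], [-0.001, -0.001, -1.0]]
contact_force: [0.5, 0.0, -1.0]
opening: 0.0199
```

```bash
python3 st.py; python3 - <<'E'
from h import *
s=r.sense();d=np.array([.4384,-.3248,.0546])-s['position'];print('to go',s['eef_rot'].T@d)
for c,b in (('side',(210,350,170,310)),):
    im=vision.grab_frame(c)[:,:,::-1];im=im[b[0]:b[1],b[2]:b[3]]
    k=min(700/im.shape[1],560/im.shape[0]);cv2.imwrite(f'pics/{c}9.png',cv2.resize(im,None,fx=k,fy=k,interpolation=cv2.INTER_CUBIC))
E
```

```text
17.3 [ 0.4387 -0.3254  0.0833] yaw 25.597733154860027 [-0.1368  0.6229  0.897   2.0233 -0.6719  0.8204  0.0306] [ 0.526   0.0121 -0.9517] [-0.0612  0.1125 -0.0161]
to go [ 0.     -0.0006  0.0287]
```

View pics/side9.png

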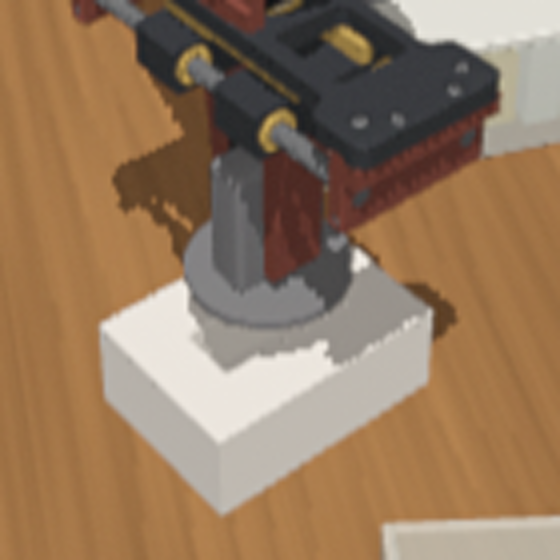

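Call:
jog_arm:
  moves:
    - [0,0,0.01,0,1]
    - [0,0,0.01,0,1]
    - [0,0,0.005,0,1]
    - [0,0,0.003,0,1]
    - [0,0,0,0,1]
    - [0,0,0,0,1]

```text
t: 17.95
position: [0.439, -0.3255, 0.0557]
eef_rot: [[0.902, 0.433, 0.0], [0.433, -0.902, -0.0], [0.0, 0.0, -1.0]]
contact_force: [0.5, -0.2, -0.9]
opening: 0.02
```

```bash
python3 st.py
```

```text
17.95 [ 0.439  -0.3255  0.0557] yaw 25.63326828344296 [-0.1011  0.6587  0.848   2.0357 -0.7183  0.772   0.0659] [ 0.4528 -0.2146 -0.9368] [0.0087 0.1264 0.0166]
```

About 1 mm above its seat and inside the hole, so I'll lower 1 mm and release.

Call:
jog_arm:
  moves:
    - [0,0,0.001,0,1]
    - [0,0,0,0,1]
    - [0,0,0,0,-1]
    - [0,0,0,0,-1]
    - [0,0,0,0,-1]
    - [0,0,0,0,-1]
    - [0,0,0,0,-1]
    - [0,0,0,0,-1]
    - [0,0,0,0,-1]
    - [0,0,0,0,-1]
    - [0,0,0,0,-1]
    - [0,0,0,0,-1]

```text
t: 19.15
position: [0.439, -0.3254, 0.0546]
eef_rot: [[0.902, 0.433, -0.0], [0.433, -0.902, 0.0], [0.0, -0.0, -1.0]]
contact_force: [-0.1, -0.3, -0.3]
opening: 0.0875
```

Call:
jog_arm:
  moves:
    - [0,0,-0.01,0,-1]
    - [0,0,-0.02,0,-1]
    - [0,0,-0.03,0,-1]
    - [0,0,-0.03,0,-1]
    - [0,0,-0.03,0,-1]
    - [0,0,-0.03,0,-1]
    - [0,0,-0.03,0,-1]
    - [0,0,0,0,-1]
    - [0,0,0,0,-1]

```text
t: 20.05
position: [0.4392, -0.3253, 0.2352]
eef_rot: [[0.901, 0.433, 0.001], [0.433, -0.901, 0.0], [0.001, 0.001, -1.0]]
contact_force: [0.1, 0.4, -0.9]
opening: 0.0878
```

```bash
python3 st.py; python3 - <<'E'
from h import *
for c,b in (('side',(170,335,185,350)),('wrist',(0,384,0,512))):
    im=vision.grab_frame(c)[:,:,::-1];im=im[b[0]:b[1],b[2]:b[3]]
    k=min(700/im.shape[1],560/im.shape[0]);cv2.imwrite(f'pics/{c}10.png',cv2.resize(im,None,fx=k,fy=k,interpolation=cv2.INTER_CUBIC))
E
```

```text
20.05 [ 0.4392 -0.3253  0.2352] yaw 25.651117504239327 [-0.3233  0.4355  1.1261  1.8994 -0.4459  1.0872 -0.1411] [ 0.0979  0.4135 -0.8883] [-0.0082  0.1434 -0.0637]
```

View pics/side10.png

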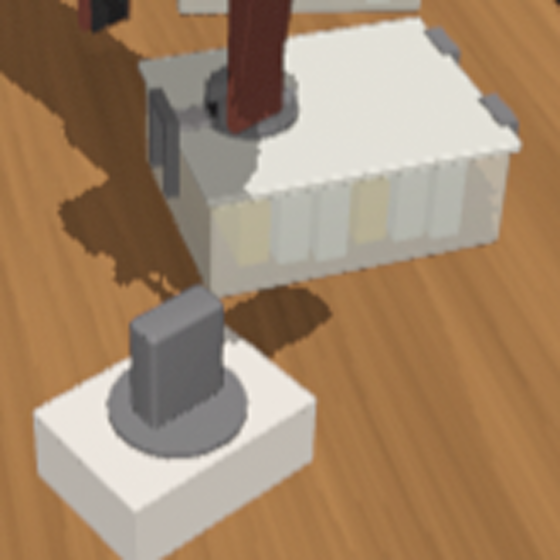

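View pics/wrist10.png

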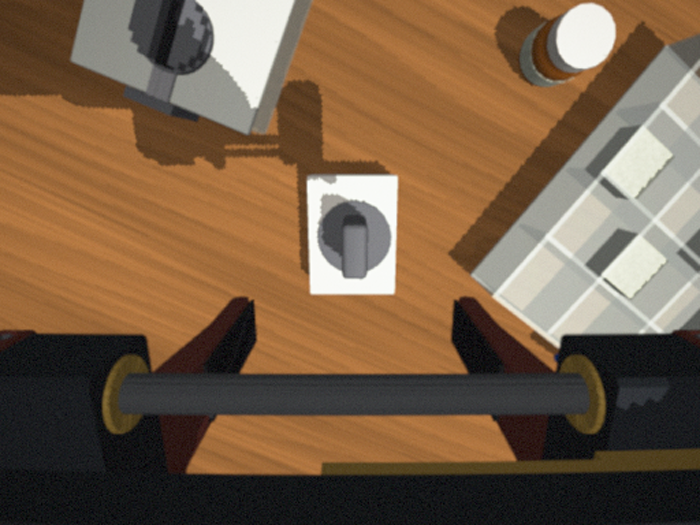

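The key is seated in the stand. As a final check I'll measure the lock angle from the last clear top picture.

```bash
python3 - <<'E'
from h import *
T=vision.camera_model('top');im=cv2.imread('pics/top8.png')
g=cv2.cvtColor(im,cv2.COLOR_BGR2GRAY)
m=np.zeros_like(g);m[198:275,125:180]=(g[198:275,125:180]<40)
ys,xs=np.nonzero(m);z=lambda x,y:(240+(x+.5)*155/560-.5,120+(y+.5)*155/560-.5)
k=np.polyfit(ys,xs,1);a,b=[onz(T,z(np.polyval(k,y),y),.086)for y in(205,270)]
d=b-a;print(len(ys),np.degrees(np.arctan2(d[1],d[0])),'expect about',-86.9-90)
E
```

```text
1681 -176.91604568222706 expect about -176.9
```

```bash
python3 - <<'E'
from station import r
print(r.job_done())
E
```

```text
the job is handed in; nothing more can be done
None
```

I locked the unlocked medicine box with the key, put the key back in its stand, let go and handed the job in at about 20 s of the 51 s allowed.

- **Lock:** the blade went into the slot without trouble. I turned it clockwise until the moment about the vertical rose from 0.06–0.10 to 0.94 N m, which means it reached the hard stop. In the top picture the slot then lay at −176.9°, against about −176.9° expected for fully home. That picture and the side picture both showed the tongue at the catch.
- **Key:** the side and wrist pictures taken after release show it upright and seated in the stand. The gripper is open and about 0.18 m above where it let go.
- **Forces:** the tool force readings I took peaked at about 7 N, well under the limits.
- **Disagreements:** the early side and top views put the slot a few millimetres apart. I used the close wrist-camera measurement for the insertion, and nothing failed in the final checks.

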